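Hang the square dipping basket on the drip hook

ROBOT

A 6-joint arm with a two-finger parallel gripper is mounted at the origin on a cart in front of the work surface, level with it; the furniture and walls round the work are solid. World frame = base frame: x ahead of the robot, y to its left, z up, the work surface at z = 0. Lengths are in m, angles in rad, forces in N, time in s.
With the tool pointing down it reaches from about 0.275 to 0.825 m from the base axis. Payload 4.9 kg.
Tool frame: the origin (TCP) lies at the very end of the fingers, on their centre line; the grasp point (between the pads) lies 19 mm behind it; z points along the fingers, y is the line along which they close (so a half turn about z gives the same grasp; the last joint's range is limited). The gripper opens to 85 mm and grips with 20 to 120 N. Pads are 22 mm wide; open, the fingers measure 114 mm over their backs; the gripper's body (76 mm by 85 mm) begins 54 mm behind the grasp point. The pads swing forward as they close: fully open they stand 13 mm farther back than shut.
Start: joints at [-1.351, 0.326, -0.193, 1.052, 0, 1.437], TCP at [0.191, -0.516, 0.231] pointing down, gripper open.
Joint ranges: [-2.65, 2.65], [-0.97, 1.79], [-1.3, 1.35], [-1.93, 2.1], [-1.47, 1.37], [-3.14, 3.14]. Speed limits (rad/s): [2.57, 2.57, 3.14, 3.14, 3.14, 3.14].

INTERFACE

Orientations are given as a rotation vector (axis times angle).
In Python, from station import env, get_image gives the robot as it stands (env), with the cameras as plain functions.
- The arm moves only by the shell command python3 drive.py 'ROWS' [OPENING] [FORCE]. ROWS is rows parted by semicolons, their numbers by spaces, 1 to 8 of them, each of 4 numbers: dx, dy, dz in m, then a turn about the tool's z in rad; each row shifts and turns the commanded pose from where the row before left it, along the tool's axes as they then stand; what a row does not reach is not made up. A row lasts 1/10 s, in which the tool goes at most 0.05 m and 0.15 rad, less where a joint would pass 70% of its speed; a pose out of reach is approached as far as the arm can. OPENING is the finger opening in m, set as the command begins (- or left out keeps the last). The fingers move at their own pace and stop on an object; FORCE is the grip in N (left out, the last holds). Time passes only in rows, so rows that do not move let the fingers close. It prints the time, the measured TCP pose, the force, the opening and the grip force at its end.
- env.read_state(): the state, without advancing time (a new reading comes with each control period).
- get_image(name): name is "scene" or "side" or "wrist"; returns a dict with "img" (384x512x3 uint8, red, green, blue), "z_map" (384x512 float32, m along the optical axis (not along the pixel's ray), 0 where there is no reading), "fx", "fy", "cx", "cy" (pixels), "rvec" (rotation vector, rad) and "tvec" (3), from world to camera coordinates, as OpenCV has them. Camera axes: x right, y down, z forward; pixel columns grow to the right and rows downward; lengths in m; the calibration is good to about 2 mm. The wrist camera is an equidistant fisheye: a pixel r from the principal point sees the ray r / f radians off the axis. A picture is of the moment at which its call begins.
- env.hand_in(): hands the job in; it is judged then, once.
The state is a dict: "time_s": time; "qpos": joint angles; "qvel": joint speeds; "effort": joint torques, N m; "tool_pos": TCP position; "tool_rot": TCP orientation; "force": force on the tool from outside, world axes, zero at the start; "torque": the same for the moment, N m; "gripper_width": finger opening in m; "gripper_force": force on a finger pad.
Only numpy, scipy, OpenCV 4.12 (cv2) and the standard library are available. Lean on these libraries where they do the work, as an engineer would, in place of code of your own. Each camera call takes 0.05 s, during which the arm holds its last target. There are 200 camera calls.

TASK

The square wire dipping basket has just been rinsed. Hang it by its bail on the hook of the drip stand, so that it hangs free and level in the hook's throat over the drip tray, and let go; leave the round basket standing where it is.

Things in the scene. Friction and masses are not known exactly. Their poses are not given: they have to be found in the camera images.
- square_basket: The basket to hang: square, steel wire, 50 x 50 x 36 mm tall, 0.08 to 0.17 kg, standing upright. Origin: centre of underside, z up. Over it a fixed 6 mm wire bail in its own x-z plane: legs at x = +-23.5 mm to z = 76 mm, then a low arch peaking over the centre. Under the arch an open window, 41 mm wide in x, from the rim (z = 36 mm) up; one looks through it along y. Half a turn changes nothing.
- square_grip (a point): Centre of the grip tab that stands on the arch of the square basket's bail: black plastic, 24 mm (basket's x) by 12 mm (y) by 42 mm tall, from z = 100 to 142 mm in the basket; this point is at z = 121 mm over the basket's centre. To be pinched from above. Axes as the basket's.
- square_eye (a point): Underside of the peak of the square basket's bail (z = 95 mm in the basket): the point that rests on the hook. Axes as the basket's.
- round_basket: A round wire basket of the same make, 54 mm across and 36 mm tall, with the same kind of bail and grip tab to 142 mm; not to be moved. Origin: centre of its underside.
- drip_stand: Steel drip stand, fixed to the bench. Origin: foot of its 12 mm post, on the bench; z up. From the post's top an 8 mm wire hook points along the stand's own -y: it humps over (top z = 179 mm, 10 to 25 mm from the post's axis), dips into the throat and ends in an upturned tip. Tray under it 100 mm (x), y = +25 to -125 mm, 14 mm high. Nothing stands above the hook.
- throat (a point): Bottom of the hook's throat: top of the wire at its lowest, level stretch (20 mm long), 55 mm from the post's axis along the stand's -y, 160 mm above the bench. Axes as the stand's: the hook's tip lies on the -y side, the post on the +y side.
- hook_tip (a point): Top of the hook's upturned tip: 77 mm from the post's axis along the stand's -y, 178 mm above the bench (18 mm above the throat).

How it is judged:
By the outcome, as a careful person would: the job done as asked, in the order asked, and still so for the second after the job is handed in, with the robot touching nothing.
It also fails if it takes over 42 s, if anything falls off the work surface, if the arm or the gripper's body presses on something with over 40 N, if the wrist force passes 120 N, or if a joint passes its speed limit or range.

## Working session

There is one attempt and no reset: what is moved stays moved. The work goes in short steps, Python scripts to look and compute and a shell command to move; the robot and the scene stay as the last step left them, time stands still between calls to the robot, and variables do not carry over. Pictures are saved under pics/ and viewed, at most 10 in all, crops included, and the job is handed in when it is done.

```bash
ls; mkdir -p pics; cat > h.py <<'E'
import numpy as np, cv2
from station import env, get_image
def snap(n):
    d=get_image(n); R=cv2.Rodrigues(np.array(d["rvec"],float))[0]; d["R"]=R; d["t"]=np.array(d["tvec"],float).ravel(); return d
def pt(d,u,v,z=None):
    if z is None: z=d["z_map"][int(round(v)),int(round(u))]
    c=np.array([(u-d["cx"])/d["fx"]*z,(v-d["cy"])/d["fy"]*z,z]); return d["R"].T@(c-d["t"])
def cloud(d):
    v,u=np.mgrid[0:384,0:512]; z=d["z_map"]
    c=np.stack([(u-d["cx"])/d["fx"]*z,(v-d["cy"])/d["fy"]*z,z],-1)
    P=(c-d["t"])@d["R"]; P[z==0]=np.nan; return P
def save(n,img,s=1): cv2.imwrite("pics/"+n,cv2.resize(img[:,:,::-1],None,fx=s,fy=s,interpolation=cv2.INTER_CUBIC))
E
python3 - <<'E'
from h import *
import pickle
a=snap("scene");b=snap("side");w=snap("wrist")
pickle.dump((a,b,w),open("v0.pkl","wb"))
save("s0.png",np.vstack([np.hstack([a["img"],b["img"]])]),0.78)
for d in(a,b,w): print(d["fx"],d["cx"],d["cy"],-d["R"].T@d["t"],d["R"][2])
print(env.read_state())
E
```

```text
drive.py
pics
station.py
394.5623800932534 260.0763696441532 191.4392873577856 [-0.40086599  0.48373076  0.59282767] [ 0.81424557 -0.42089451 -0.39981491]
450.653760622093 264.5761893432216 185.19660848208872 [ 0.24365053 -1.14408393  0.84962494] [ 0.22542179  0.81778001 -0.52954779]
297.3186396354542 258.7878917089872 189.20972453225568 [ 0.26034976 -0.48897313  0.37252558] [-0.27687351 -0.10037509 -0.95564947]
{'time_s': 0.15, 'qpos': array([-1.35118733e+00,  3.26783083e-01, -1.93326652e-01,  1.05201053e+00,
       -1.43697218e-06,  1.43657183e+00]), 'qvel': array([-7.47641329e-04, -1.75463586e-03,  3.16847913e-03, -1.47288824e-03,
       -1.57488133e-03, -3.49132380e-05]), 'effort': array([ 2.13811763e-03, -4.43704462e+01,  2.62665814e+01,  1.04273504e-02,
        3.62170931e-05, -3.02422407e-06]), 'tool_pos': array([ 0.19047575, -0.51550372,  0.23068703]), 'tool_rot': array([-3.09125354e+00, -5.52672728e-01,  9.09742166e-05]), 'force': array([-0.06979424,  0.41050179,  0.72283678]), 'torque': array([ 0.04245617, -0.02131253,  0.00558663]), 'gripper_force': 0.0, 'gripper_width': 0.08554114439437224}
```

View pics/s0.png

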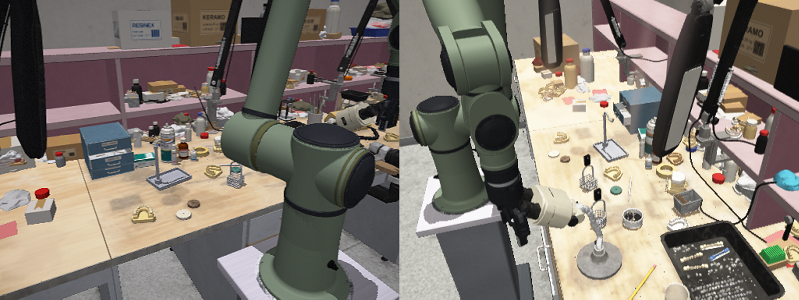

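The mosaic shows the stand in the side view at about (268,180) full-res, and two baskets at about (240,225) and (257,262). In the scene view the stand is near (205,220). I'll enlarge both.

```bash
python3 - <<'E'
from h import *
import pickle
a,b,w=pickle.load(open("v0.pkl","rb"))
c1=cv2.resize(b["img"][120:300,200:340],None,fx=3.3,fy=3.3,interpolation=cv2.INTER_CUBIC)
c2=cv2.resize(a["img"][130:250,180:260],None,fx=4,fy=4,interpolation=cv2.INTER_CUBIC)
c2=cv2.copyMakeBorder(c2,0,594-480,0,0,cv2.BORDER_CONSTANT)
save("c1.png",np.hstack([c1,c2]))
save("w0.png",w["img"],1.5)
E
```

```text
(no output)
```

View pics/c1.png

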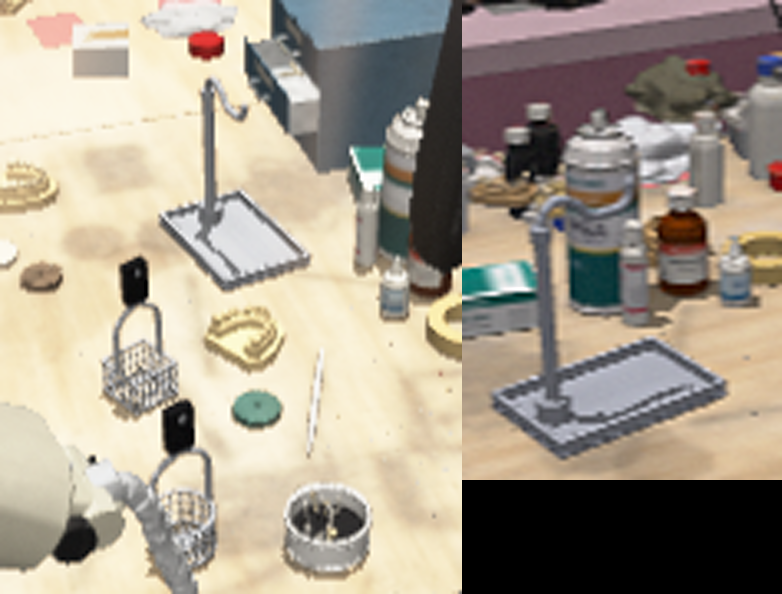

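View pics/w0.png

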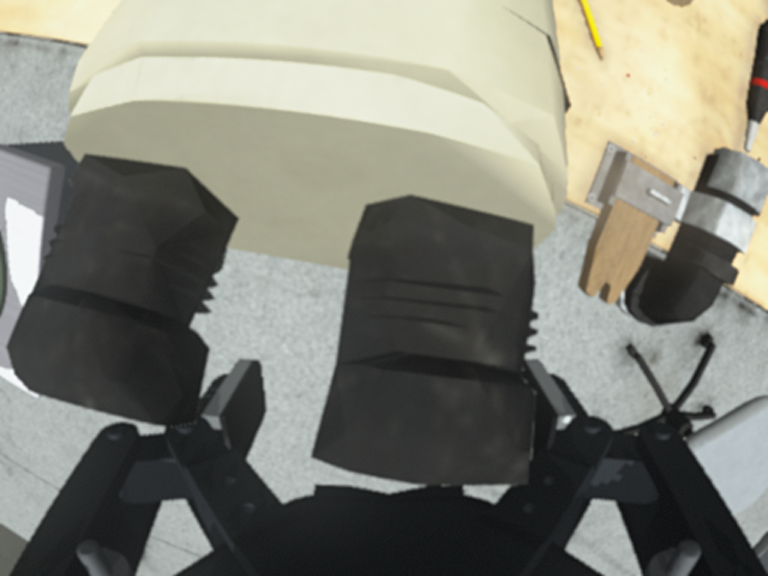

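The square basket is the far one: its tab is at about (240,205) in the side view. The round basket's tab is at about (254,249). The hook runs toward image right/front from the post at (263,145). In the wrist view a cream microscope-like head sits right beside the gripper. Next I'll measure the points and map obstacles.

```bash
python3 - <<'E'
from h import *
import pickle
a,b,w=pickle.load(open("v0.pkl","rb"))
f=lambda x,y:(200+x/3.3,120+y/3.3)
g=lambda x,y:(180+(x-462)/4,130+y/4)
pr=lambda n,p:print(n,np.round(p,4))
for n,x,y in [("tabSq top",133,262),("tabSq mid",133,281),("tabSq bot",134,300),("post top",208,90),("hump",212,82),("tip",243,112),("post foot",210,215),("trayL",163,222),("trayTop",232,193),("trayR",308,260),("trayBot",222,286),("tabRd",178,428)]:
    pr("side "+n,pt(b,*f(x,y)))
for n,x,y in [("post foot",550,410),("trayL",495,405),("trayTop",657,342),("trayR",724,384),("trayBot",563,456),("hump",555,200),("posttop",540,230)]:
    pr("scene "+n,pt(a,*g(x,y)))
# clouds
PA=cloud(a);PB=cloud(b)
# dark tab cluster
def clus(P,c,r,zl,zh):
    m=(np.hypot(P[...,0]-c[0],P[...,1]-c[1])<r)&(P[...,2]>zl)&(P[...,2]<zh); return P[m],m
c=pt(b,*f(133,281))
Q,m=clus(PB,c,.05,.1,.16); pr("tab n%d"%len(Q),np.r_[Q.mean(0),Q.min(0),Q.max(0)])
# heightmap max over clouds
P=np.vstack([PA.reshape(-1,3),PB.reshape(-1,3)]); P=P[~np.isnan(P[:,0])]
print("top-down max height cm; rows x from 0.2 to .8 step .04, cols y from .36 to -.6 step .04")
for x in np.arange(.16,.84,.04):
    r=[]
    for y in np.arange(.36,-.64,-.04):
        k=P[(abs(P[:,0]-x)<.02)&(abs(P[:,1]-y)<.02)]
        r.append("%3d"%(k[:,2].max()*100) if len(k) else " --")
    print("%.2f"%x," ".join(r))
E
```

```text
side tabSq top [ 0.4595 -0.0981  0.1387]
side tabSq mid [ 0.4569 -0.106   0.1246]
side tabSq bot [ 0.4577 -0.1014  0.1013]
side post top [0.6    0.157  0.1575]
side hump [0.6013 0.1456 0.1718]
side tip [0.6152 0.0851 0.1661]
side post foot [0.5958 0.1457 0.0153]
side trayL [0.5486 0.1636 0.0049]
side trayTop [0.6346 0.1942 0.0074]
side trayR [0.6704 0.0445 0.007 ]
side trayBot [0.576  0.0343 0.0015]
side tabRd [ 0.4436 -0.3057  0.1246]
scene post foot [0.5848 0.168  0.0161]
scene trayL [0.6374 0.1943 0.0011]
scene trayTop [0.6606 0.0498 0.01  ]
scene trayR [0.5739 0.0311 0.0083]
scene trayBot [ 5.451e-01  1.735e-01 -5.000e-04]
scene hump [0.5983 0.1489 0.1749]
scene posttop [0.5904 0.1641 0.1577]
tab n110 [ 0.4572 -0.1035  0.1238  0.4457 -0.1127  0.101   0.47   -0.0938  0.141 ]
top-down max height cm; rows x from 0.2 to .8 step .04, cols y from .36 to -.6 step .04
0.16 -74 -74 -73 -74 -74   0  33  38  48  59  62  62  --  --  --  --  --  --  --  74  73  71  70  69  --
0.20 -74 -74 -74 -74 -73 -74  34  38  50  62  62  --  69  --  --  --  --  --  73  73  73  71  70  68  34
0.24 -74 -74 
[... 861 characters left out ...]
 1   1   0   3   3   1   1   1   0   3   3   3   0   0   0   0   0   0
0.60   0   0   0   0   1  17  17  17   1   0   3   3   0   0   0   0   0  33  53  56   5   5   5   5   5
0.64   0   0   0   0   1   1   1   1   1   0   0   0   0   0   0   0   0  25  52  70  70   5   1   1   1
0.68  10  10  10  10   0   0   1   1   1   0   0   0   0   0   0   0   0  50  64  70  70   5   1   1   1
0.72  15  15  15  15  14   0   0   0   9   0   6   4   2   0   4   5   5  44  59  70   5   5   1   1   1
0.76  16  15  16  16  15   3   3  15  17  14   9   2   2   5   6   6   5   4   5   0   5   5   1   1   1
0.80  16  15  15  15  15   3   3  15  17   6   2   2   2   1  11  40  50  63   5   0   5   5   4   5   5
```

```bash
python3 drive.py '0 0 -0.05 0;0 0 -0.05 0;0 0 -0.05 0;0 0 -0.04 0;0.04 -0.03 0 0;0.04 -0.03 0 0;0.04 -0.03 0 0;0.04 -0.03 0 0'; python3 drive.py '0.04 -0.03 0 0;0.04 -0.03 0 0;0.04 -0.03 0 0;0.04 -0.03 0 0;0.03 -0.03 0 0;0.02 -0.02 0 0;0 0 0 0;0 0 0 0'
python3 - <<'E'
from h import *
import pickle
w=snap("wrist");s=env.read_state();pickle.dump((w,s),open("v1.pkl","wb"))
save("w1.png",w["img"],1.5);print(s["tool_pos"],s["tool_rot"],s["qpos"],s["force"])
E
```

```text
time_s: 0.95
tool_pos: [0.2996, -0.3463, 0.4211]
tool_rot: [-3.093, -0.551, -0.0]
force: [1.6, -0.6, 0.2]
gripper_width: 0.0859
gripper_force: 0.0
time_s: 1.75
tool_pos: [0.4371, -0.1153, 0.421]
tool_rot: [3.092, 0.556, -0.001]
force: [-0.5, 0.6, 0.5]
gripper_width: 0.0853
gripper_force: 0.0
[ 0.43696156 -0.11596197  0.42107177] [ 3.09241679e+00  5.53062888e-01 -1.02613871e-03] [-4.22619547e-01  8.36919612e-02 -2.13357113e-02  1.46624662e+00
 -4.58419751e-04  2.36502554e+00] [-0.29505117  0.00416674 -0.0060567 ]
```

View pics/w1.png

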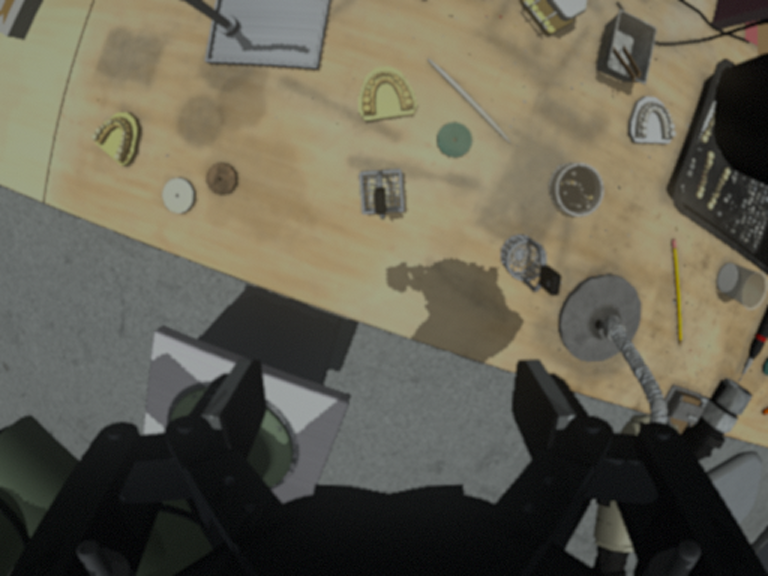

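The square basket is at about (382,192) in the enlarged wrist view with its tab at (380,200), the round one at (525,260), and the stand tray at (270,35). I'll zoom in for the bail's orientation.

```bash
cat >> h.py <<'E'
def wray(d,u,v):
    x=np.array([u-d["cx"],v-d["cy"]],float); r=np.hypot(*x); th=r/d["fx"]
    return np.r_[x/max(r,1e-9)*np.sin(th),np.cos(th)]
def wpt(d,u,v,z=None,h=None):
    k=d["R"].T@wray(d,u,v); C=-d["R"].T@d["t"]
    if h is not None: return C+k*(h-C[2])/k[2]
    if z is None: z=d["z_map"][int(round(v)),int(round(u))]
    return C+k*z/wray(d,u,v)[2]
def wcloud(d,u0,u1,v0,v1):
    return np.array([[wpt(d,u,v) if d["z_map"][v,u]>0 else [np.nan]*3 for u in range(u0,u1)] for v in range(v0,v1)])
E
python3 - <<'E'
from h import *
import pickle
w,s=pickle.load(open("v1.pkl","rb"))
c=cv2.resize(w["img"][105:150,232:280],None,fx=12,fy=12,interpolation=cv2.INTER_CUBIC)
save("c2.png",c)
P=wcloud(w,232,280,105,150)
m=(P[...,2]>.13)
Q=P[m];print("tab top",len(Q),Q.mean(0),Q.min(0),Q.max(0))
print(cv2.minAreaRect((Q[:,:2]*1000).astype(np.float32)))
n=P[...,2]; m=(n>.04)&(n<.097);Q=P[m]; r=np.hypot(Q[:,0]-.457,Q[:,1]+.103)
print(np.round(Q[r<.04]*1000).astype(int)[:40].tolist())
m=(n>.015)&(n<.045);Q=P[m];print("rim",len(Q),Q.mean(0),cv2.minAreaRect((Q[:,:2]*1000).astype(np.float32)))
E
```

```text
tab top 137 [ 0.4581859  -0.09692696  0.14023982] [ 0.44629787 -0.10559293  0.13009308] [ 0.46937413 -0.08839538  0.14289067]
((457.7922058105469, -97.07527160644531), (23.0792179107666, 12.35435962677002), 27.213741302490234)
[[482, -85, 53], [483, -87, 51], [481, -84, 76], [482, -86, 76], [482, -88, 77], [482, -89, 54], [480, -85, 79], [480, -87, 81], [481, -88, 80], [481, -90, 70], [478, -86, 82], [479, -87, 84], [480, -89, 84], [480, -90, 76], [477, -86, 84], [478, -88, 86], [478, -89, 85], [479, -91, 81], [476, -87, 86], [476, -88, 87], [477, -90, 87], [477, -91, 85], [474, -87, 88], [475, -89, 89], [475, -90, 88], [476, -92, 87], [473, -88, 90], [473, -89, 90], [474, -91, 90], [475, -92, 89], [471, -88, 90], [472, -90, 92], [473, -91, 90], [473, -93, 89], [470, -89, 93], [471, -90, 93], [471, -92, 91], [472, -93, 92], [469, -90, 92], [469, -91, 93]]
rim 196 [ 0.45908835 -0.09746591  0.03469061] ((458.4023742675781, -97.46809387207031), (51.13616180419922, 49.5205192565918), 23.484390258789062)
```

View pics/c2.png

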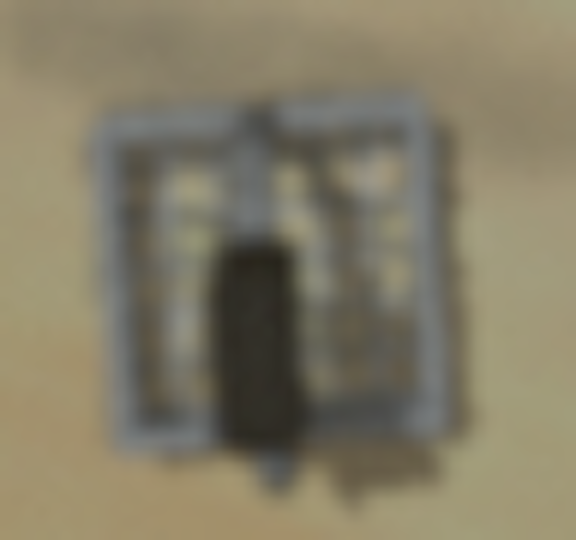

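The crop shows the square rim with the bail running vertically in the image and the black tab at (260,345). The tab centre is about (0.458, -0.097), its top at z ≈ 0.142, and basket x heads about 0.43 rad. The sizes and height agree with the text and the side view. Next I'll look at the hook from above.

```bash
python3 drive.py '0.044 -0.023 0 0;0.044 -0.023 0 0;0.044 -0.023 0 0;0.044 -0.023 0 0;0 0 0 0;0 0 0 0'
python3 - <<'E'
from h import *
import pickle
w=snap("wrist");s=env.read_state();pickle.dump((w,s),open("v2.pkl","wb"))
img=w["img"]
P=wcloud(w,0,512,0,384); n=P[...,2]
m=(np.hypot(P[...,0]-.6,P[...,1]-.11)<.09)&(n>.12)&(n<.19)
v,u=np.where(m);print(u.min(),u.max(),v.min(),v.max())
u0,v0=max(u.min()-40,0),max(v.min()-40,0);print(u0,v0)
save("c3.png",img[v0:v.max()+41,u0:u.max()+41],4)
Q=P[m];Q=Q[np.argsort(Q[:,1])]
dr=np.array([np.sin(.235),-np.cos(.235)])
for y in np.arange(.05,.18,.008):
    k=Q[abs(Q[:,1]-y)<.004]
    if len(k):print("%.3f n%d x %.4f zmax %.4f"%(y,len(k),k[:,0].mean(),k[:,2].max()))
t=P[(np.hypot(P[...,0]-.6,P[...,1]-.1)<.12)&(n>.005)&(n<.022)]
print(len(t),cv2.minAreaRect((t[:,:2]*1000).astype(np.float32)));print(s["tool_pos"],s["tool_rot"])
E
```

```text
time_s: 2.4
tool_pos: [0.5707, 0.0309, 0.4201]
tool_rot: [3.093, 0.552, -0.003]
force: [0.1, -0.3, -0.0]
gripper_width: 0.0858
gripper_force: 0.0
172 233 99 114
132 59
0.082 n11 x 0.6142 zmax 0.1777
0.090 n34 x 0.6143 zmax 0.1787
0.098 n36 x 0.6125 zmax 0.1635
0.106 n34 x 0.6110 zmax 0.1601
0.114 n32 x 0.6092 zmax 0.1607
0.122 n41 x 0.6073 zmax 0.1663
0.130 n44 x 0.6060 zmax 0.1731
0.138 n35 x 0.6042 zmax 0.1790
0.146 n40 x 0.6026 zmax 0.1799
0.154 n37 x 0.6007 zmax 0.1791
0.162 n56 x 0.6008 zmax 0.1742
0.170 n18 x 0.5988 zmax 0.1615
839 ((609.1949462890625, 114.093994140625), (100.97032165527344, 150.7164306640625), 11.814711570739746)
[0.57024301 0.03032033 0.42077339] [ 3.09277581e+00  5.50640217e-01 -2.15400851e-03]
```

View pics/c3.png

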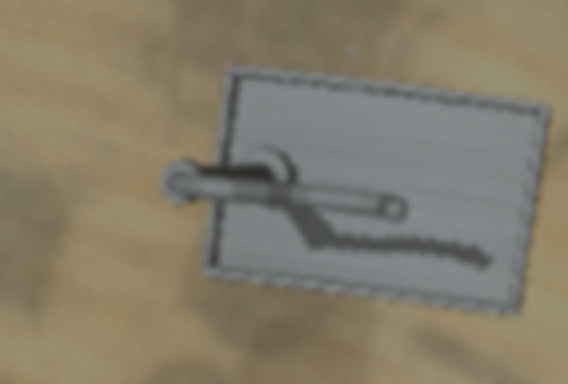

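The enlarged view shows the post cap at (182,182) and the hook running to its tip at (393,208). The depths give the throat at about (0.610, 0.109) with z = 0.160 and the tip at z = 0.178. The tray is 101×151 mm with its centre at (0.609, 0.114), and the stand's yaw is about 0.20 rad. All of these match the given sizes. Now back over the basket, turning to pinch along its x.

```bash
python3 drive.py '-0.0373 0.0204 0 0;-0.0373 0.0204 0 0;-0.0373 0.0204 0 0;-0.0373 0.0204 0 0;0 0 0 -0.15;0 0 0 -0.15;0 0 0 -0.15;0 0 0 -0.15'; python3 drive.py '0 0 0.03 -0.15;0 0 0.03 -0.15;0 0 0.03 -0.15;0 0 0.03 -0.15;0 0 0.03 -0.15;0 0 0.02 -0.15;0 0 0 -0.15;0 0 0 0' ; python3 drive.py '0 0 0 0;0 0 0 0'
cat > m.py <<'E'
from h import *
w=snap("wrist");s=env.read_state()
P=wcloud(w,150,400,60,384); n=P[...,2]
r=np.hypot(P[...,0]-.458,P[...,1]+.097)
def rep(nm,m):
    Q=P[m][:,:2]; q=cv2.minAreaRect((Q*1000).astype(np.float32)); print(nm,len(Q),Q.mean(0).round(4),q)
rep("tabtop",(n>.138)&(n<.146)&(r<.04)); rep("tab",(n>.11)&(n<.146)&(r<.04)); rep("rim",(n>.03)&(n<.04)&(r<.05))
m=(n>.045)&(n<.099)&(r<.04); Q=P[m][:,:2]; d=np.linalg.svd(Q-Q.mean(0))[2][0]; print("bail",len(Q),Q.mean(0),np.arctan2(d[1],d[0]))
R=cv2.Rodrigues(s["tool_rot"])[0];print(s["tool_pos"],"yhead",np.arctan2(R[1,1],R[0,1]),R[:,2],s["qpos"])
save("w3.png",w["img"],1.5)
E
python3 m.py
```

```text
time_s: 3.25
tool_pos: [0.4572, -0.0984, 0.4221]
tool_rot: [2.788, 1.445, 0.001]
force: [-0.6, -0.1, -0.1]
gripper_width: 0.0855
gripper_force: 0.0
time_s: 4.05
tool_pos: [0.4573, -0.0979, 0.2513]
tool_rot: [-1.697, -2.644, 0.001]
force: [0.3, 0.2, 0.6]
gripper_width: 0.0854
gripper_force: 0.0
time_s: 4.25
tool_pos: [0.4588, -0.0975, 0.2522]
tool_rot: [1.696, 2.642, 0.0]
force: [-0.5, 0.5, -0.4]
gripper_width: 0.085
gripper_force: 0.0
tabtop 330 [ 0.4572 -0.0973] ((457.62860107421875, -97.33654022216797), (23.33041000366211, 11.445613861083984), 24.452136993408203)
tab 515 [ 0.4564 -0.0956] ((457.2842102050781, -97.39185333251953), (24.00326919555664, 11.630038261413574), 24.452136993408203)
rim 286 [ 0.4535 -0.0895] ((457.5481872558594, -97.48638916015625), (51.75679016113281, 49.65265655517578), 24.47743797302246)
bail 195 [ 0.45672192 -0.09692887] 0.4246791205986674
[ 0.45884939 -0.09729892  0.25206651] yhead 0.43039714533135726 [ 1.45108036e-03 -6.43429061e-04 -9.99998740e-01] [-3.66465025e-01  1.60439998e-01 -3.57619814e-01  1.05115123e+00
 -8.07578770e-05  7.73934717e-01]
```

View pics/w3.png

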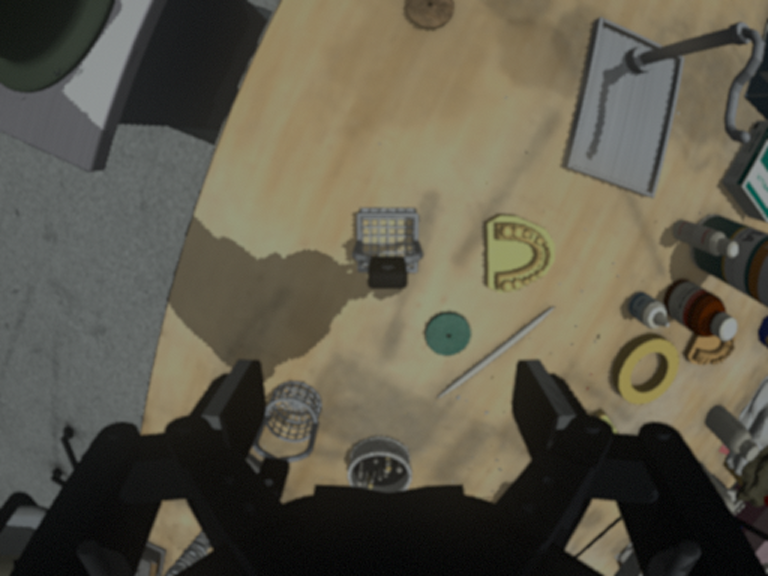

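The tab (388,272) is centred between the fingers. The measured centre is (0.457, -0.097) with yaw 0.427, and the height checks out, so I'll descend and pinch.

```bash
python3 drive.py '0 -0.0012 0.036 0;0 0 0.036 0;0 0 0.036 0;0 0 0.026 0;0 0 0.012 0;0 0 0 0;0 0 0 0' ; python3 drive.py '0 0 0 0;0 0 0 0;0 0 0 0;0 0 0 0;0 0 0 0;0 0 0 0;0 0 0 0;0 0 0 0' 0.012 45
```

```text
time_s: 5.0
tool_pos: [0.458, -0.0974, 0.1058]
tool_rot: [1.693, 2.646, 0.0]
force: [0.3, -0.1, 0.8]
gripper_width: 0.0854
gripper_force: 0.0
time_s: 5.8
tool_pos: [0.4582, -0.0974, 0.1058]
tool_rot: [1.692, 2.646, 0.0]
force: [-0.8, 0.4, 4.9]
gripper_width: 0.0237
gripper_force: 44.9
```

```bash
python3 drive.py '0 0 -0.01 0;0 0 -0.025 0;0 0 -0.03 0;0 0 -0.025 0;0 0 -0.007 0;0 0 0 0;0 0 0 0'; python3 drive.py '0.005 0.018 0 0;0.01 0.035 0 0;0.0105 0.036 0 0;0.0105 0.036 0 0;0.0105 0.036 0 0;0.009 0.031 0 0;0.0054 0.018 0 0.1;0 0 0 0.125'; python3 drive.py '0 0 0 0;0 0 0 0;0 0 0 0'
cat > m2.py <<'E'
from h import *
import sys
s=env.read_state();R=cv2.Rodrigues(s["tool_rot"])[0]
print(s["tool_pos"],"yhead",np.arctan2(R[1,1],R[0,1]),s["force"],s["gripper_width"],s["qpos"])
th=np.array([.6105,.109,.160]); print("throat in tool axes",(R.T@(th-s["tool_pos"])).round(4))
a=snap("scene");b=snap("side")
A=a["img"][110:260,170:280];B=b["img"][120:270,220:330]
save(sys.argv[1],np.hstack([A,B]),3.6)
P=cloud(b);n=P[...,2]
m=(np.hypot(P[...,0]-s["tool_pos"][0],P[...,1]-s["tool_pos"][1])<.045)
m&=(n<s["tool_pos"][2]-.012)&(n>.02);Q=P[m]
if len(Q):print("below tool z min",Q[:,2].min(),Q.mean(0))
w=snap("wrist");W=wcloud(w,100,420,40,384)
np.save("W.npy",W);save(sys.argv[1].replace(".","w."),w["img"],1.5)
E
python3 m2.py st.png
```

```text
time_s: 6.5
tool_pos: [0.4568, -0.0969, 0.2012]
tool_rot: [-1.692, -2.645, 0.001]
force: [-0.6, 0.2, -0.7]
gripper_width: 0.023
gripper_force: 44.3
time_s: 7.3
tool_pos: [0.6233, 0.0482, 0.1994]
tool_rot: [-1.98, -2.436, 0.002]
force: [0.3, -0.6, -0.8]
gripper_width: 0.0233
gripper_force: 44.7
time_s: 7.6
tool_pos: [0.622, 0.0459, 0.2015]
tool_rot: [-1.977, -2.44, 0.001]
force: [0.9, 0.3, -1.3]
gripper_width: 0.0234
gripper_force: 44.7
[0.62200203 0.04585702 0.20151678] yhead 0.20915220198286563 [ 0.9250393   0.32540247 -1.32385965] 0.023373025269379875 [-4.46703770e-02  4.83341970e-01 -3.01758611e-02  1.05875669e+00
 -4.24788620e-05  1.31697402e+00]
throat in tool axes [0.0641 0.0019 0.0415]
below tool z min 0.0934356649485529 [0.6205392  0.04265337 0.12537626]
```

View pics/st.png

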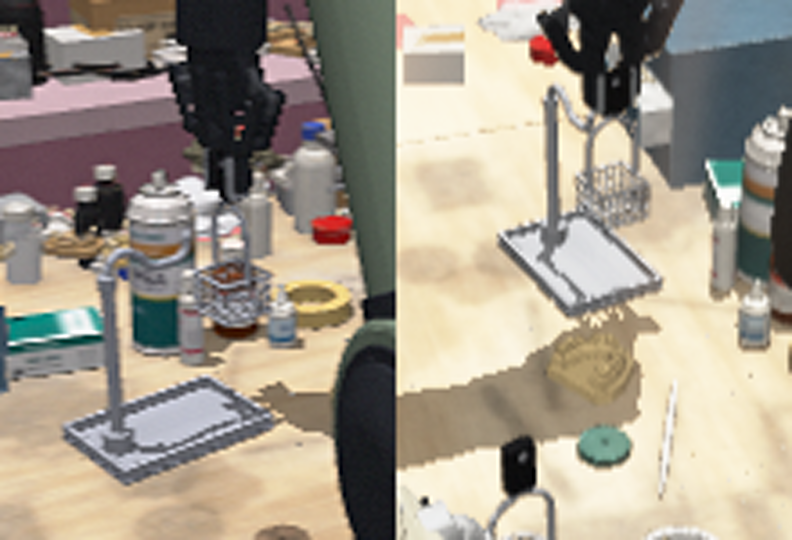

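The basket hangs level from the gripper: bail at about (612,130) on the side crop, bottom at z ≈ 0.094, eye at about 0.190. It's clear of the hook tip in line with the window. I'll thread it over the hook.

```bash
python3 drive.py '0.01 0.002 0 0;0.018 0 0 0;0.018 0 0 0;0.013 0 0 0;0.005 0 0 0;0 0 0 0;0 0 0 0;0 0 0 0'; python3 m2.py st2.png
```

```text
time_s: 8.55
tool_pos: [0.6116, 0.1087, 0.2023]
tool_rot: [1.979, 2.439, -0.0]
force: [0.4, 0.5, -1.6]
gripper_width: 0.0234
gripper_force: 44.7
[0.61159584 0.10874198 0.20226984] yhead 0.20735437303744608 [ 0.4072212   0.54584026 -1.60422406] 0.023433400462082598 [ 5.73298028e-02  4.76969373e-01 -3.85421879e-02  1.05519186e+00
 -2.63958526e-04  1.42077175e+00]
throat in tool axes [ 0.0005 -0.001   0.0423]
below tool z min 0.04996590010534751 [0.60946986 0.10351996 0.13026311]
```

View pics/st2.png

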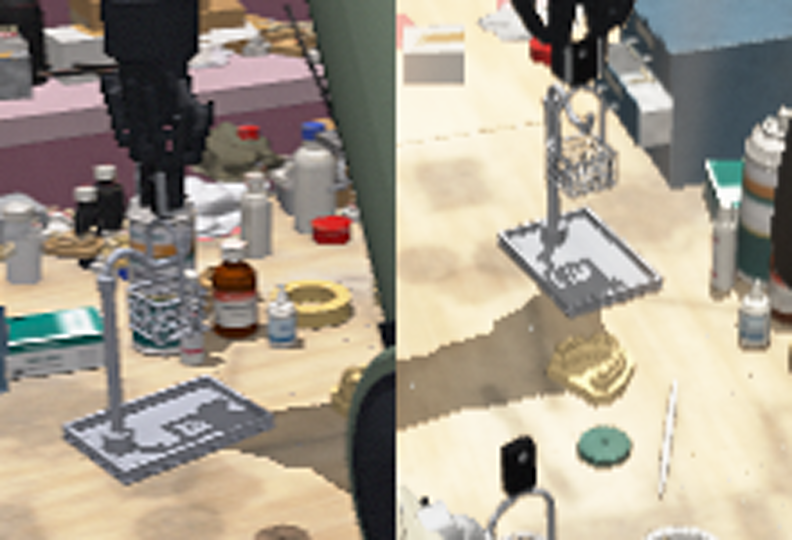

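The hook now passes through the bail's window: in the side crop the tip is visible at (590,125) inside the arch. I'll lower it gently and watch the force.

```bash
python3 drive.py '0 0 0.01 0;0 0 0.01 0;0 0 0.006 0;0 0 0 0;0 0 0 0'; python3 drive.py '0 0 0.002 0;0 0 0.001 0;0 0 0 0;0 0 0 0';  python3 drive.py '0 0 0.001 0;0 0 0.001 0;0 0 0 0;0 0 0 0'
```

```text
time_s: 9.2
tool_pos: [0.6112, 0.1092, 0.1759]
tool_rot: [-1.978, -2.44, 0.001]
force: [0.1, -0.3, -1.1]
gripper_width: 0.0233
gripper_force: 44.6
time_s: 9.6
tool_pos: [0.6115, 0.1093, 0.1734]
tool_rot: [1.979, 2.44, 0.0]
force: [0.1, 0.0, -1.1]
gripper_width: 0.0232
gripper_force: 44.6
time_s: 10.0
tool_pos: [0.6117, 0.1093, 0.1719]
tool_rot: [1.978, 2.44, 0.001]
force: [-1.4, -0.4, 3.6]
gripper_width: 0.0235
gripper_force: 45.4
```

```bash
python3 drive.py '0 0 0 0;0 0 0 0;0 0 0 0' - 20; python3 drive.py '0 0 0 0;0 0 0 0;0 0 0 0;0 0 0 0;0 0 0 0;0 0 0 0' 0.055; python3 drive.py '0 0 -0.005 0;0 0 -0.015 0;0 0 -0.03 0;0 0 -0.03 0;0 0 -0.03 0;0 0 -0.02 0;0 0 0 0;0 0 0 0';python3 m2.py st3.png; python3 - <<'E'
import numpy as np,cv2
from h import *
W=np.load("W.npy");n=W[...,2];r=np.hypot(W[...,0]-.6105,W[...,1]-.109)
for nm,a,b in (("tabtop",.2,.212),("rim",.095,.105)):
    m=(n>a)&(n<b)&(r<.045);Q=W[m]
    if len(Q)>4:print(nm,len(Q),Q[:,2].mean(),cv2.minAreaRect((Q[:,:2]*1000).astype(np.float32)))
E
```

```text
time_s: 10.3
tool_pos: [0.6118, 0.1093, 0.1718]
tool_rot: [1.978, 2.44, 0.001]
force: [-1.2, -0.4, 5.2]
gripper_width: 0.0237
gripper_force: 45.4
time_s: 10.9
tool_pos: [0.6114, 0.1092, 0.1712]
tool_rot: [-1.979, -2.44, 0.0]
force: [-0.2, -0.7, 0.2]
gripper_width: 0.0548
gripper_force: 0.0
time_s: 11.7
tool_pos: [0.6115, 0.1093, 0.3014]
tool_rot: [1.979, 2.44, 0.001]
force: [-0.3, -0.1, 0.3]
gripper_width: 0.0548
gripper_force: 0.0
[0.61153551 0.10926221 0.30139306] yhead 0.20799575647160803 [-0.27078447 -0.10063104  0.28510698] 0.05483476454255998 [5.80216279e-02 4.31542178e-01 1.42269726e-01 1.28078232e+00
 5.25766355e-05 1.42082224e+00]
throat in tool axes [-0.     -0.0012  0.1414]
below tool z min 0.02207329685577146 [0.60889413 0.10594003 0.12271206]
tabtop 420 0.20657949688734165 ((612.6078491210938, 109.13407135009766), (23.708757400512695, 12.045654296875), 12.551925659179688)
rim 287 0.10170648906914169 ((608.3894653320312, 108.52010345458984), (50.53852081298828, 49.71025466918945), 11.112672805786133)
```

View pics/st3.png

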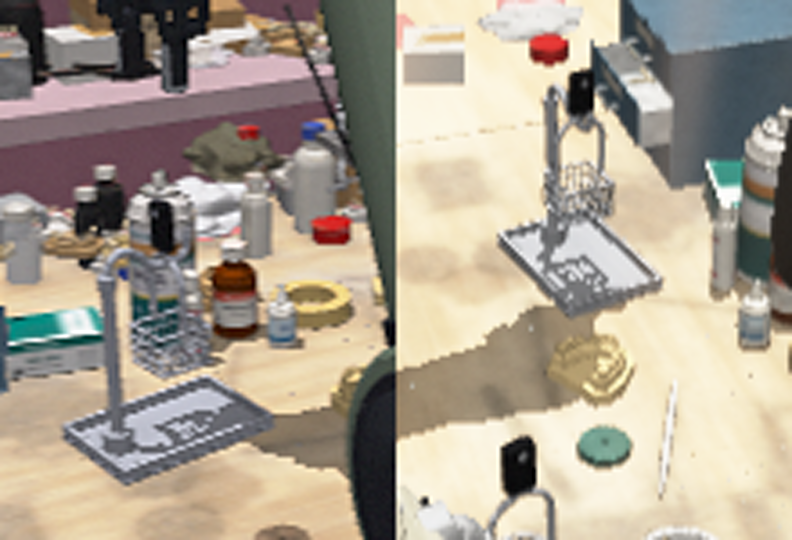

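The basket hangs on the hook over the tray with the gripper clear: tab at (580,92), rim at (580,190) in the side crop. The top and rim centres are about 4 mm apart, a tilt of roughly 2°. I'll let it settle and measure again before handing in.

```bash
for i in 1 2; do python3 drive.py '0 0 0 0;0 0 0 0;0 0 0 0;0 0 0 0;0 0 0 0;0 0 0 0;0 0 0 0' >/dev/null; python3 - <<'E'
from h import *
w=snap("wrist");W=wcloud(w,100,420,40,384)
n=W[...,2];r=np.hypot(W[...,0]-.6105,W[...,1]-.109)
for nm,a,b in (("tabtop",.2,.212),("rim",.095,.107)):
    m=(n>a)&(n<b)&(r<.045);Q=W[m]
    k=np.linalg.lstsq(np.c_[Q[:,:2]-Q[:,:2].mean(0),np.ones(len(Q))],Q[:,2],rcond=None)[0]
    print(nm,len(Q),Q[:,2].mean(),k[:2],cv2.minAreaRect((Q[:,:2]*1000).astype(np.float32)))
b=snap("side");print("round tab",pt(b,200+178/3.3,120+428/3.3),env.read_state()["time_s"])
E
done
```

```text
tabtop 412 0.20651606378107257 [ 0.02618754 -0.23417226] ((612.686767578125, 109.55632781982422), (23.853897094726562, 11.904799461364746), 11.063650131225586)
rim 307 0.1016184559341729 [-0.03957912 -0.00951407] ((608.3850708007812, 108.03253173828125), (50.73575210571289, 50.880699157714844), 10.782525062561035)
round tab [ 0.44413411 -0.30343951  0.12266392] 12.65
tabtop 409 0.2065811289580306 [ 0.01529992 -0.23866492] ((613.074462890625, 109.64326477050781), (22.8902530670166, 11.722257614135742), 11.419183731079102)
rim 296 0.10172346745183017 [-0.04318141 -0.01320694] ((608.4468383789062, 107.95870971679688), (50.69761276245117, 50.248558044433594), 11.59703254699707)
round tab [ 0.44327966 -0.30702231  0.1257622 ] 13.45
```

The tilt is steady at about 2.3° with no swing, and the bail is seated in the throat. The round basket hasn't moved and the gripper is clear.

```bash
python3 -c "
from station import env, get_image
print(env.hand_in())"
```

```text
the job is handed in; nothing more can be done
None
```

The square basket hangs by its bail in the hook's throat over the drip tray, released and still, with a steady tilt of about 2° from level that I left alone. The round basket was not moved, and I handed the job in at about 13.5 s.

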